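# Nest the fixings tubs in the kit box

### The job

Pack up the trim fitter's tubs. First stand the tipped-over white tub upright on the bench and let go of it; then take it again and nest it fully home in the large orange tub that stands in the kit box, nest the green tub fully home inside the white one, and last close the box's lid completely. Leave the other things on the bench where they lie.

Things in the scene. Friction and masses are not known exactly. Their poses are not given: they have to be found in the camera images.
- kit_box: Grey open-topped square box, fixed to the bench, 180 x 180 mm outside, 96 mm high, walls and floor 6 mm thick. Origin: centre of its underside; z up. Its lid is hinged along its +x side. The three tubs fully nested on its floor stay 6 mm below its rim.
- kit_lid (a joint): Hinge of the box's orange flat lid (8 mm thick, covers the box): 0 = closed flat on the rim, about 1.57 = standing straight up; starts open at 1.6 to 1.85 rad. It turns about the box's y axis along its +x rim and is stiff: it stays wherever it is left (pushing it at the free edge takes a few newtons at most), so it must be pushed all the way down.
- kit_lid_hinge (a point): Middle of the lid's hinge line, on the box's +x rim. The free edge is about 180 mm from it.
- kit_lid_handle (a point): Grip point of the black knob on the lid's upper (outer) face, 150 mm from the hinge and 35 mm off the face; with the lid open, the knob is on the side away from the box. The knob is about 30 mm wide, in the middle of the lid's width; the rest of the face is bare and can be pushed on.
- large_tub: Orange square tub standing upright and loose on the floor of the kit box: 70 x 70 mm outside, 36 mm high, walls 3 mm, floor 4 mm (inside 64 x 64 mm). Origin: centre of its underside; z points out of the mouth, x and y along its sides.
- white_tub: White square tub, 58 x 58 mm outside, 56 mm high, walls 3 mm, floor 4 mm (inside 52 x 52 mm), about 70 g; it starts lying on one side on the bench. Origin: centre of the outside of its floor; z points out of the mouth, x and y along its sides. Fully home in the orange tub its origin is 4 mm above the orange tub's and its rim stands 24 mm above the orange rim.
- green_tub: Green square tub standing upright on the bench, 46 x 46 mm outside, 76 mm high, walls 3 mm, floor 4 mm, about 60 g. Origin: centre of its underside; z points out of the mouth, x and y along its sides. Fully home in the white tub its origin is 4 mm above the white tub's and its rim stands 24 mm above the white rim.
- screwdriver: Bystander: screwdriver with a red handle, lying on the bench.
- tape_measure: Bystander: yellow tape measure, 70 x 35 x 65 mm. Origin: centre of its underside.
- offcut_a: Bystander: wooden moulding offcut, 110 x 30 x 14 mm. Origin: centre of its underside.
- offcut_b: Bystander: white moulding offcut, 70 x 30 x 14 mm. Origin: centre of its underside.
- glue_bottle: Bystander: white glue bottle, 52 mm across, 120 mm high. Origin: centre of its underside.
- tapping_block: Bystander: black tapping block with a red rib, 120 x 45 x 40 mm. Origin: centre of its underside.
- wrench: Bystander: steel wrench lying on the bench.
Mind the look-alikes: they are no part of the job. What is shaped like the white_tub but pink or purple is not meant.

How it is judged (in metres and radians):
On the way, in this order (a step that is already met when the one before it is completed fails the run):
1. the white tub stands upright on the bench, let go (angle between white_tub's own z axis and vertical below 0.1 rad and height (world z) of white_tub below 0.006 m and contact force between the fingers and white_tub below 0.05 N and linear speed of white_tub below 0.03 m/s), for 0.2 s.
2. the white tub is nested home in the orange tub, let go (z of white_tub in the frame of large_tub between 0.001 and 0.008 m and horizontal distance between white_tub and large_tub below 0.006 m and angle between the z axis of white_tub and the z axis of large_tub, either way round below 0.08 rad and angle between each of white_tub, large_tub's own z axis and vertical below 0.1 rad and z of large_tub in the frame of kit_box between 0.003 and 0.011 m and horizontal distance between large_tub and kit_box below 0.08 m and contact force between the fingers and white_tub below 0.05 N), for 0.2 s.
3. the green tub is nested home in the white tub, let go (z of green_tub in the frame of white_tub between 0.001 and 0.008 m and horizontal distance between green_tub and white_tub below 0.006 m and angle between the z axis of green_tub and the z axis of white_tub, either way round below 0.08 rad and angle between each of green_tub, white_tub, white_tub, large_tub's own z axis and vertical below 0.1 rad and z of white_tub in the frame of large_tub between 0.001 and 0.008 m and horizontal distance between white_tub and large_tub below 0.006 m and angle between the z axis of white_tub and the z axis of large_tub, either way round below 0.08 rad and z of large_tub in the frame of kit_box between 0.003 and 0.011 m and horizontal distance between large_tub and kit_box below 0.08 m and contact force between the fingers and green_tub below 0.05 N), for 0.2 s.
At the end, for the whole second after the job is handed in: Lid shut to 0.04 rad; orange tub upright on the box floor, white tub home in it, green tub home in the white one, each within 4 mm of its seated height, 6 mm of concentric and 0.08 rad of parallel to the tub around it (upright to 0.1 rad), at rest (value of joint kit_lid below 0.04 rad and z of white_tub in the frame of large_tub between 0.001 and 0.008 m and horizontal distance between white_tub and large_tub below 0.006 m and angle between the z axis of white_tub and the z axis of large_tub, either way round below 0.08 rad and angle between each of white_tub, large_tub, green_tub, white_tub's own z axis and vertical below 0.1 rad and z of green_tub in the frame of white_tub between 0.001 and 0.008 m and horizontal distance between green_tub and white_tub below 0.006 m and angle between the z axis of green_tub and the z axis of white_tub, either way round below 0.08 rad and z of large_tub in the frame of kit_box between 0.003 and 0.011 m and horizontal distance between large_tub and kit_box below 0.08 m and linear speed of each of green_tub, white_tub below 0.03 m/s); the robot touches nothing.
It fails at once if one of the bystanders (screwdriver, tape measure, offcuts, glue bottle, tapping block, wrench) is moved more than 30 mm (distance of any of screwdriver, tape_measure, offcut_a, offcut_b, glue_bottle, tapping_block, wrench from where it was at the start of the episode above 0.03 m).
It also fails if it takes over 72 s, if anything falls off the work surface, if the arm or the gripper's body presses on something with over 40 N, if the wrist force passes 120 N, or if a joint passes its speed limit or range.

### The arm

A 6-joint arm with a two-finger parallel gripper is mounted at the origin on the work surface. World frame = base frame: x ahead of the robot, y to its left, z up, the work surface at z = 0. Lengths are in mm, angles in rad, forces in N, time in s.
With the tool pointing down it reaches from about 350 to 875 mm from the base axis. Payload 4.2 kg.
Tool frame: the origin (TCP) lies at the very end of the fingers, on their centre line; the grasp point (between the pads) lies 19 mm behind it; z points along the fingers, y is the line along which they close (so a half turn about z gives the same grasp; the last joint's range is limited). The gripper opens to 85 mm and grips with 20 to 120 N. Pads are 22 mm wide; open, the fingers measure 114 mm over their backs; the gripper's body (76 mm by 85 mm) begins 54 mm behind the grasp point. The pads swing forward as they close: fully open they stand 13 mm farther back than shut.
Start: joints at [-0.943, 0.385, 0.008, 0, -1.194, -0.259], TCP at [225.324, -582.948, 231.312] pointing down, gripper open.
Joint ranges: [-3.14, 3.14], [-1.21, 2.06], [-1.07, 1.41], [-3.16, 2.05], [-2.99, -0.16], [-3.1, 3.1]. Speed limits (rad/s): [2.79, 2.79, 3.14, 3.14, 3.14, 3.14].

### API

Orientations are given as a unit quaternion [x, y, z, w].
In Python, from bench import arm, optics gives the robot as it stands. The module is installed in compiled form; this text tells all that it offers.
- The arm moves only by the tool step_arm, never from a script. Its argument "motion" is a list of rows, each an object with "dr": the turn, a rotation vector about the tool's x, y, z in units of 8 degrees (1.0 is 8 degrees), a list of three; "slide": the shift along the tool's x, y, z in mm, a list of three; "jaw": the finger opening in mm, from 0 to 85.4. A call has exactly 8 rows; each row is the pose to reach, as a shift and turn from the pose commanded when the call began, along the tool's axes at that moment; what a row does not reach only later rows make up. A row lasts 1/8 s, in which the tool goes at most 62.5 mm and 10.7 degrees, less where a joint would pass 70% of its speed; a pose out of reach is approached as far as the arm can. A call with a gripper value outside its range is refused whole. The fingers move at their own pace and stop on an object; the grip force is fixed at half the most. Time passes only in rows, so rows that repeat a pose let the fingers close, or fill a call up. It gives the time, the measured TCP pose, the force, the opening and the grip force at its end, in the units of the state.
- arm.read_state(): the state, without advancing time (a new reading comes with each control period).
- optics.get_image(name): name is "side" or "top"; returns the picture (480x640x3 uint8, blue, green, red); there is no depth.
- optics.camera_info(name): a dict with "camera_matrix" (3x3 intrinsics, pixels), "view" (4x4, takes a point from world to camera coordinates). Camera axes: x right, y up, looking along -z (the intrinsics and any distortion apply to the point x, -y, -z); pixel columns grow to the right and rows downward; lengths in mm; the calibration is good to about 2 mm. A picture is of the moment at which its call begins. camera_info takes no time and is no camera call.
- arm.job_done(): hands the job in; it is judged then, once.
The state is a dict: "clock": time; "joints": joint angles; "joint_vel": joint speeds; "joint_efforts": joint torques, N m; "position": TCP position; "ee_rot": TCP orientation; "contact_force": force on the tool from outside, world axes, zero at the start; "wrist_torque": the same for the moment, N m; "gripper_width": finger opening in mm; "grasp_force": force on a finger pad.
Only numpy, scipy, OpenCV 4.12 (cv2) and the standard library are available. Lean on these libraries where they do the work, as an engineer would, in place of code of your own. Each camera call takes 0.05 s, during which the arm holds its last target. There are 200 camera calls.

## Working session

There is one attempt and no reset: what is moved stays moved. The work goes in short steps, Python scripts to look and compute and a tool call to move; the robot and the scene stay as the last step left them, time stands still between calls to the robot, and variables do not carry over. Pictures are saved under pics/ and viewed, at most 10 in all, crops included, and the job is handed in when it is done.

Besides the shell and the picture viewer there is one more tool, called after "Emit:" as a command line: name --argument value ..., lists and objects as JSON in quotes. step_arm: Moves the arm, as the interface text tells. Its arguments: {"type":"object","properties":{"motion":{"type":"array","items":{"type":"object","properties":{"dr":{"type":"array","items":{"type":"number"}},"slide":{"type":"array","items":{"type":"number"}},"jaw":{"type":"number"}}}}},"required":["motion"]}

```bash
mkdir -p pics
cat > h.py <<'E'
import numpy as np, cv2
from bench import arm, optics
def shot(n,f):
    im=optics.get_image(n); cv2.imwrite(f'pics/{f}.png',im); return im
def cam(n):
    i=optics.camera_info(n); return np.array(i['camera_matrix']),np.array(i['view']),i
def proj(n,p):
    K,V,_=cam(n); p=np.atleast_2d(p); c=(V@np.c_[p,np.ones(len(p))].T)[:3]; c=c*np.array([[1],[-1],[-1]]); q=K@c; return (q[:2]/q[2]).T
def ray(n,uv,z):
    K,V,_=cam(n); R=V[:3,:3]; o=-R.T@V[:3,3]
    d=R.T@(np.array([1,-1,-1])*(np.linalg.inv(K)@[uv[0],uv[1],1])); return o+d*(z-o[2])/d[2]
E
python3 - <<'E'
from h import *
a=shot('top','top0'); b=shot('side','side0')
for n in('top','side'):print(cam(n)[2])
s=arm.read_state();print(s)
E
```

```text
{'camera_matrix': array([[488.08560723,   0.        , 320.69641612],
       [  0.        , 488.08560723, 241.4579541 ],
       [  0.        ,   0.        ,   1.        ]]), 'view': array([[ 3.77657312e-03, -9.99991468e-01, -1.67384685e-03,
        -7.40120077e+01],
       [ 9.89073083e-01,  3.48863709e-03,  1.47384752e-01,
        -5.64908177e+02],
       [-1.47377655e-01, -2.21216616e-03,  9.89077820e-01,
        -1.14946676e+03],
       [ 0.00000000e+00,  0.00000000e+00,  0.00000000e+00,
         1.00000000e+00]])}
{'camera_matrix': array([[459.50027758,   0.        , 309.46523554],
       [  0.        , 459.50027758, 238.20239544],
       [  0.        ,   0.        ,   1.        ]]), 'view': array([[-9.38437833e-01, -3.44990659e-01, -1.77729565e-02,
         4.97873399e+02],
       [ 1.60528430e-01, -4.81067440e-01,  8.61861208e-01,
        -2.18562942e+02],
       [-3.05884057e-01,  8.05950099e-01,  5.06832695e-01,
        -9.84406480e+02],
       [ 0.00000000e+00,  0.00000000e+00,  0.00000000e+00,
         1.00000000e+00]])}
{'clock': 0.1, 'joints': array([-9.43425698e-01,  3.85468363e-01,  6.78763509e-03, -4.43404571e-04,
       -1.19401700e+00, -2.58558785e-01]), 'joint_vel': array([ 4.07337518e-04, -2.03665781e-03,  2.49091949e-03,  2.04598012e-03,
       -9.31908769e-04,  5.28395204e-05]), 'joint_efforts': array([-2.19789981e-03, -3.93316698e+01,  1.88928330e+01,  4.19796333e+00,
       -2.56633379e-03,  2.52903298e-06]), 'position': array([ 225.1258997 , -582.49185051,  230.34639497]), 'ee_rot': array([-1.83282093e-01,  9.83059880e-01,  9.47271188e-04, -2.21305397e-04]), 'contact_force': array([-0.52035732,  0.36290802, -1.00894214]), 'wrist_torque': array([-0.00209947, -0.04677991, -0.00038431]), 'grasp_force': 0.0, 'gripper_width': 85.18888024998041}
```

View pics/top0.png

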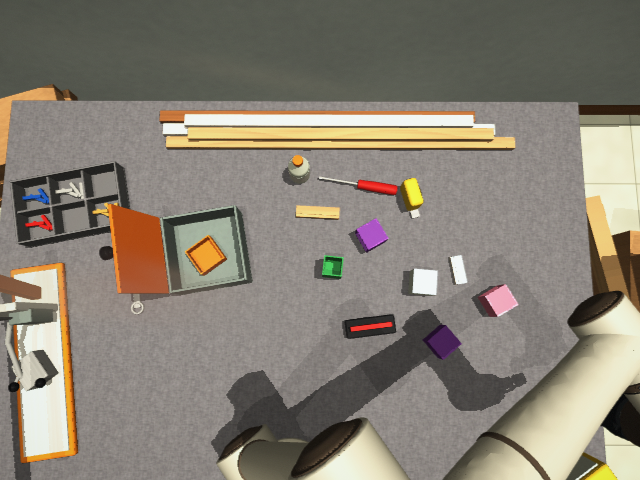

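View pics/side0.png

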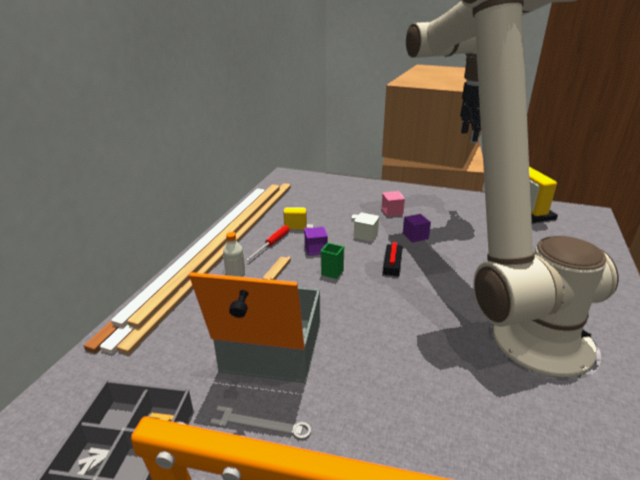

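Top view: box around (205,248), orange tub (206,255), green (333,267), white tub (425,282), offcut_b (458,270). Side view: white tub (366,227). I'll enlarge the key parts.

Run:
```python
from h import *
t=cv2.imread('pics/top0.png');s=cv2.imread('pics/side0.png')
def c(im,x,y,w,h,W,H):return cv2.resize(im[y:y+h,x:x+w],(W,H),interpolation=cv2.INTER_CUBIC)
A=c(t,400,255,50,50,300,300);B=c(s,345,205,50,50,300,300);
C=c(t,308,242,50,50,300,300);D=c(t,100,195,160,110,480,330)
E=np.zeros((300+300,780,3),np.uint8);E[:300,:300]=A;E[300:600,:300]=B;E[:300,480:780]=C;E[300:,300:780]=cv2.resize(D,(480,300))
D=c(t,100,195,160,100,480,300);E[300:,300:780]=D
cv2.imwrite('pics/c1.png',E)
for nm,uv,z in[('white',(425,282),58),('green',(333,266),76),('orange',(206,255),42),('box',(205,248),96)]:print(nm,ray('top',uv,z).round(1))
```

```text
white [ 466.2 -320.3   58. ]
green [ 501.8 -101.2   76. ]
orange [530.9 206.8  42. ]
box [540.8 196.8  96. ]
```

View pics/c1.png

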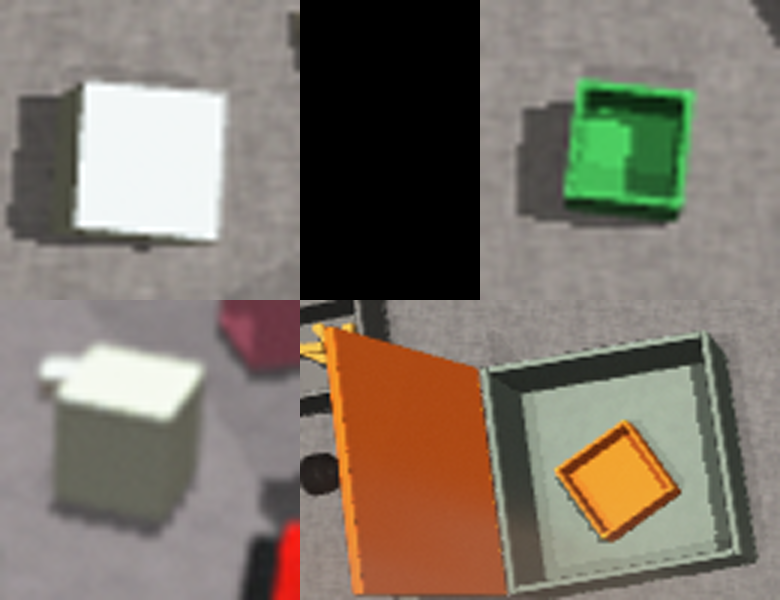

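Crops: white tub's top face and its +y and −x sides are closed, so the mouth faces −y or +x (need 56/58 sides). Orange tub is rotated about 35°, and the lid hinge is at +y.

Run:
```python
from h import *
from scipy.optimize import least_squares
t=cv2.imread('pics/top0.png')
# white top face, subpixel edges on upsampled gray
x0,y0=400,255
g=cv2.resize(t[255:305,400:450].min(2),None,fx=8,fy=8,interpolation=cv2.INTER_CUBIC)
m=(g>175).astype(np.uint8); c=max(cv2.findContours(m,0,2)[0],key=cv2.contourArea)
q=cv2.approxPolyDP(c,12,True)[:,0]; 
P=[ray('top',((u+.5)/8-.5+x0,(v+.5)/8-.5+y0),58)[:2] for u,v in c[:,0]]
r=cv2.minAreaRect(np.array(P,np.float32));print('white',r,len(q)); print(cv2.boxPoints(r))
def rect(name,uv,z):
    P=np.array([ray('top',p,z)[:2] for p in uv]); print(name,P.mean(0).round(1),[round(float(np.linalg.norm(P[i]-P[i-1])),1) for i in range(4)],[round(float(np.degrees(np.arctan2(*(P[i]-P[i-1])[::-1]))),1) for i in range(4)])
D=lambda p:(100+(p[0]-300)/3-.33,195+(p[1]-300)/3-.33)
C=lambda p:(308+(p[0]-480)/6-.4,242+p[1]/6-.4)
rect('box',[D(p) for p in[(484,369),(707,333),(755,561),(511,593)]],96)
rect('orange',[D(p) for p in[(628,421),(681,491),(609,541),(556,471)]],42)
rect('green',[C(p) for p in[(578,78),(695,90),(682,210),(564,198)]],76)
# lid
print('lid free edge', [ (np.linalg.norm(0),) ])
```

```text
white ((468.2524719238281, -319.90081787109375), (58.07613754272461, 59.094791412353516), 85.02635955810547) 4
[[ 436.29883 -346.26788]
 [ 495.17108 -351.39124]
 [ 500.20612 -293.53375]
 [ 441.33386 -288.4104 ]]
box [538.7 198.1] [176.9, 176.1, 183.5, 187.7] [9.7, -80.4, -166.7, 97.7]
orange [531.  207.2] [70.3, 72.9, 69.8, 72.5] [-54.0, -141.8, 125.7, 38.6]
green [ 502.8 -100.1] [47.6, 46.2, 47.5, 46.3] [-6.4, -95.7, 173.7, 84.4]
lid free edge [(np.float64(0.0),)]
```

```bash
cat >> h.py <<'E'
from scipy.spatial.transform import Rotation as Ro
def RM(y,z):
    y=np.array(y,float);z=np.array(z,float);z/=np.linalg.norm(z);y-=y@z*z;y/=np.linalg.norm(y);return np.c_[np.cross(y,z),y,z]
def go(p,R,tag=''):
    s=arm.read_state();R0=Ro.from_quat(s['ee_rot']).as_matrix()
    print(tag,'slide',(R0.T@(np.array(p)-s['position'])).round(1),'dr',(np.degrees(Ro.from_matrix(R0.T@R).as_rotvec())/8).round(2))
def st():
    s=arm.read_state();print(round(s['clock'],2),s['position'].round(1),'q',s['ee_rot'].round(3),'j',s['joints'].round(2),'F',s['contact_force'].round(1),'w',round(s['gripper_width'],1),round(s['grasp_force'],1))
WC=np.array([468.3,-319.9,29]); g=np.array([.996,-.087,0]); m=np.array([-.087,-.996,0]); Z=np.array([0,0,1.])
d0=(-m-Z)/2**.5; d1=(m-Z)/2**.5
E
python3 - <<'E'
from h import *
for sg in(1,-1): go(WC-101*d0,RM(sg*g,d0),sg)
E
```

```text
1 slide [-290.    93.   130.1] dr [-5.64  3.51 13.65]
-1 slide [-290.    93.   130.1] dr [-3.12 -5.01 -7.56]
```

Emit:
step_arm --motion '[{"slide": [-145, 46, 30], "dr": [-3.12, -5.01, -7.56], "jaw": 85}, {"slide": [-200, 60, 60], "dr": [-3.12, -5.01, -7.56], "jaw": 85}, {"slide": [-290, 93, 100], "dr": [-3.12, -5.01, -7.56], "jaw": 85}, {"slide": [-290, 93, 130], "dr": [-3.12, -5.01, -7.56], "jaw": 85}, {"slide": [-290, 93, 130], "dr": [-3.12, -5.01, -7.56], "jaw": 85}, {"slide": [-290, 93, 130], "dr": [-3.12, -5.01, -7.56], "jaw": 85}, {"slide": [-290, 93, 130], "dr": [-3.12, -5.01, -7.56], "jaw": 85}, {"slide": [-290, 93, 130], "dr": [-3.12, -5.01, -7.56], "jaw": 85}]'

```text
clock: 1.1
position: [462.1, -391.8, 98.5]
ee_rot: [-0.624, 0.681, 0.26, 0.282]
contact_force: [-0.8, -0.5, 0.5]
gripper_width: 84.8
grasp_force: 0.0
```

Run:
```python
from h import *
st(); go(WC-101*d0,RM(-g,d0),'pre'); go(WC+19*d0,RM(-g,d0),'grasp')
```

```text
1.1 [ 462.1 -391.8   98.5] q [-0.624  0.681  0.26   0.282] j [-0.76  0.77  0.33 -0.59 -1.67  0.77] F [-0.8 -0.5  0.5] w 84.8 0.0
pre slide [-1.9  0.1 -0.8] dr [ 0.01  0.01 -0.02]
grasp slide [-1.700e+00 -1.000e-01  1.192e+02] dr [ 0.01  0.01 -0.02]
```

Emit:
step_arm --motion '[{"slide": [-1.7, 0, 35], "dr": [0, 0, 0], "jaw": 85}, {"slide": [-1.7, 0, 70], "dr": [0, 0, 0], "jaw": 85}, {"slide": [-1.7, 0, 100], "dr": [0, 0, 0], "jaw": 85}, {"slide": [-1.7, 0, 119], "dr": [0, 0, 0], "jaw": 85}, {"slide": [-1.7, 0, 119], "dr": [0, 0, 0], "jaw": 85}, {"slide": [-1.7, 0, 119], "dr": [0, 0, 0], "jaw": 45}, {"slide": [-1.7, 0, 119], "dr": [0, 0, 0], "jaw": 45}, {"slide": [-1.7, 0, 119], "dr": [0, 0, 0], "jaw": 45}]'

```text
clock: 2.1
position: [470.1, -308.0, 19.3]
ee_rot: [-0.625, 0.681, 0.257, 0.282]
contact_force: [0.1, -2.3, 3.3]
gripper_width: 57.6
grasp_force: 63.9
```

Run:
```python
from h import *
st(); go(WC+[0,0,60]+19*d1,RM(-g,d1),'up'); shot('side','s1');t=shot('top','t1')
```

```text
2.1 [ 470.1 -308.    19.3] q [-0.625  0.681  0.257  0.282] j [-0.66  0.78  0.13 -0.64 -1.44  0.84] F [ 0.1 -2.3  3.3] w 57.6 63.9
up slide [-21.7   0.7 -57.9] dr [-0.02 11.23  0.  ]
```

Emit:
step_arm --motion '[{"slide": [-20, 0, -20], "dr": [0, 0.5, 0], "jaw": 45}, {"slide": [-42, 0, -42], "dr": [0, 1.5, 0], "jaw": 45}, {"slide": [-42, 0, -42], "dr": [0, 2.7, 0], "jaw": 45}, {"slide": [-40, 0, -45], "dr": [0, 4, 0], "jaw": 45}, {"slide": [-36, 0, -48], "dr": [0, 5.2, 0], "jaw": 45}, {"slide": [-32, 0, -52], "dr": [0, 6.5, 0], "jaw": 45}, {"slide": [-28, 0, -54], "dr": [0, 7.8, 0], "jaw": 45}, {"slide": [-24, 0, -56], "dr": [0, 9, 0], "jaw": 45}]'

```text
clock: 3.2
position: [464.4, -335.4, 78.4]
ee_rot: [-0.66, 0.727, -0.121, -0.143]
contact_force: [-0.8, -2.3, 1.6]
gripper_width: 57.7
grasp_force: 64.0
```

Run:
```python
from h import *
st(); go(WC+[0,0,60]+19*d1,RM(-g,d1),'up');go(WC+[0,0,10]+19*d1,RM(-g,d1),'low')
s=shot('side','s2');t=shot('top','t2')
E0=np.hstack([cv2.resize(s[120:270,280:430],(400,400)),cv2.resize(t[200:350,350:500],(400,400))]);cv2.imwrite('pics/c2.png',E0)
```

```text
3.2 [ 464.4 -335.4   78.4] q [-0.66   0.727 -0.121 -0.143] j [-0.22  0.41 -0.68  0.74 -0.58 -0.52] F [-0.8 -2.3  1.6] w 57.7 64.0
up slide [-3.3 -2.6  1.7] dr [ 0.12  2.92 -0.02]
low slide [-21.7  -3.2  48.2] dr [ 0.12  2.92 -0.02]
```

View pics/c2.png

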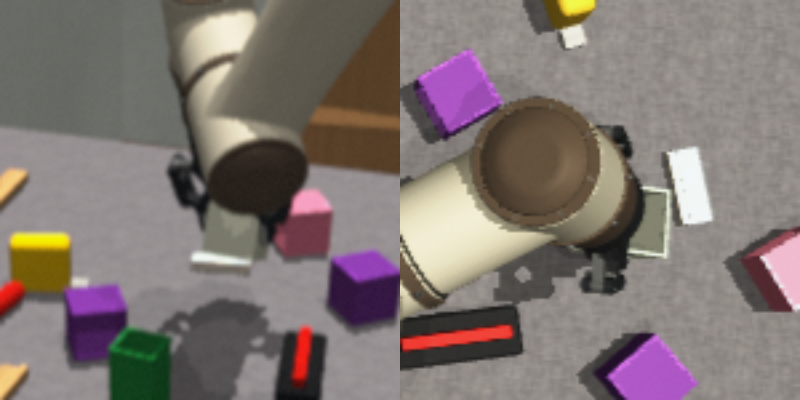

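Top crop shows the tub's rim and hollow at (650,220), so the mouth is turning up. I'll finish the turn and lower.

Emit:
step_arm --motion '[{"slide": [-3.3, -2.6, 1.7], "dr": [0, 1.2, 0], "jaw": 45}, {"slide": [-3.3, -2.6, 1.7], "dr": [0.1, 2.2, 0], "jaw": 45}, {"slide": [-3.3, -2.6, 1.7], "dr": [0.12, 2.92, 0], "jaw": 45}, {"slide": [-10, -3, 20], "dr": [0.12, 2.92, 0], "jaw": 45}, {"slide": [-16, -3, 35], "dr": [0.12, 2.92, 0], "jaw": 45}, {"slide": [-21.7, -3.2, 48.2], "dr": [0.12, 2.92, 0], "jaw": 45}, {"slide": [-21.7, -3.2, 48.2], "dr": [0.12, 2.92, 0], "jaw": 45}, {"slide": [-21.7, -3.2, 48.2], "dr": [0.12, 2.92, 0], "jaw": 45}]'

```text
clock: 4.3
position: [467.5, -335.4, 26.5]
ee_rot: [-0.622, 0.684, -0.257, -0.282]
contact_force: [-0.2, 0.4, -0.8]
gripper_width: 57.2
grasp_force: 64.0
```

Run:
```python
from h import *
st(); go(WC+[0,0,0]+19*d1,RM(-g,d1),'low')
s=shot('side','s3')
cv2.imwrite('pics/c3.png',cv2.resize(s[170:270,310:430],(600,500)))
```

```text
4.3 [ 467.5 -335.4   26.5] q [-0.622  0.684 -0.257 -0.282] j [-0.28  0.56 -0.91  1.65 -0.77 -1.42] F [-0.2  0.4 -0.8] w 57.2 64.0
low slide [-9.2  0.6  6.3] dr [ 0.02  0.02 -0.04]
```

View pics/c3.png

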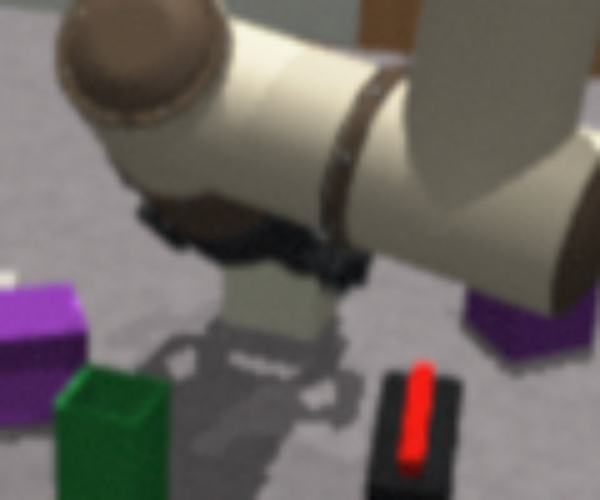

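Tub is upright, base level in the picture; about 10 mm to go.

Emit:
step_arm --motion '[{"slide": [-3, 0, 3], "dr": [0, 0, 0], "jaw": 45}, {"slide": [-5, 0, 5], "dr": [0, 0, 0], "jaw": 45}, {"slide": [-6, 0, 6], "dr": [0, 0, 0], "jaw": 45}, {"slide": [-6.5, 0, 6.5], "dr": [0, 0, 0], "jaw": 45}, {"slide": [-6.9, 0, 6.9], "dr": [0, 0, 0], "jaw": 45}, {"slide": [-7.1, 0, 7.1], "dr": [0, 0, 0], "jaw": 45}, {"slide": [-7.1, 0, 7.1], "dr": [0, 0, 0], "jaw": 45}, {"slide": [-7.1, 0, 7.1], "dr": [0, 0, 0], "jaw": 45}]'

```text
clock: 5.35
position: [467.6, -335.2, 17.5]
ee_rot: [-0.622, 0.683, -0.259, -0.282]
contact_force: [-1.2, 0.8, 7.0]
gripper_width: 57.5
grasp_force: 64.9
```

Emit:
step_arm --motion '[{"slide": [0, 0, 0], "dr": [0, 0, 0], "jaw": 85}, {"slide": [0, 0, 0], "dr": [0, 0, 0], "jaw": 85}, {"slide": [0, 0, 0], "dr": [0, 0, 0], "jaw": 85}, {"slide": [0, 0, 0], "dr": [0, 0, 0], "jaw": 85}, {"slide": [0, 0, -30], "dr": [0, 0, 0], "jaw": 85}, {"slide": [0, 0, -75], "dr": [0, 0, 0], "jaw": 85}, {"slide": [0, 0, -120], "dr": [0, 0, 0], "jaw": 85}, {"slide": [0, 0, -150], "dr": [0, 0, 0], "jaw": 85}]'

```text
clock: 6.35
position: [477.4, -227.5, 123.4]
ee_rot: [-0.623, 0.683, -0.258, -0.281]
contact_force: [0.8, -0.4, 0.9]
gripper_width: 84.8
grasp_force: 0.0
```

Run:
```python
from h import *
st(); 
s=shot('side','s4');t=shot('top','t4')
cv2.imwrite('pics/c4.png',np.hstack([cv2.resize(t[255:305,400:450],(400,400),interpolation=2),cv2.resize(s[195:245,340:390],(400,400),interpolation=2)]))
go(WC+[0,-5,130],RM(-g,-Z),'above')
```

```text
6.35 [ 477.4 -227.5  123.4] q [-0.623  0.683 -0.258 -0.281] j [ 0.12  0.39 -0.83  1.07 -0.9  -1.14] F [ 0.8 -0.4  0.9] w 84.8 0.0
above slide [94.6  2.1 44.8] dr [-0.04 -5.6  -0.02]
```

View pics/c4.png

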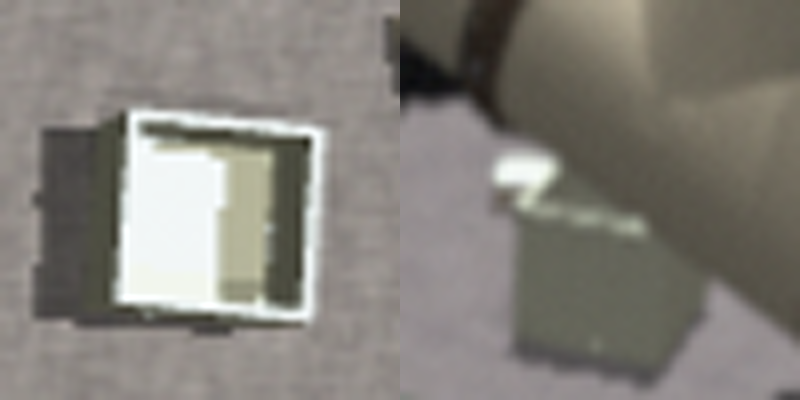

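White tub stands upright and mouth-up, rim corners in the top crop at (127,107),(328,125),(313,325),(115,307).

Run:
```python
from h import *
P=np.array([ray('top',(400+u/8-.44,255+v/8-.44),56)[:2] for u,v in[(127,107),(328,125),(313,325),(115,307)]])
print(P.mean(0),[np.linalg.norm(P[i]-P[i-1]).round(1) for i in range(4)],[np.degrees(np.arctan2(*(P[i]-P[i-1])[::-1])).round(1) for i in range(4)])
c=P.mean(0); go([*c,120],RM(-g,-Z))
```

```text
[ 467.51957526 -325.84189216] [np.float64(59.7), np.float64(60.1), np.float64(59.8), np.float64(58.8)] [np.float64(-4.8), np.float64(-94.9), np.float64(173.9), np.float64(85.0)]
 slide [67.8  3.1 73.2] dr [-0.04 -5.6  -0.02]
```

Emit:
step_arm --motion '[{"slide": [30, 0, 0], "dr": [0, -1.2, 0], "jaw": 85}, {"slide": [60, 1, 20], "dr": [0, -2.4, 0], "jaw": 85}, {"slide": [68, 2, 50], "dr": [0, -3.6, 0], "jaw": 85}, {"slide": [67.8, 3.1, 73.2], "dr": [0, -4.8, 0], "jaw": 85}, {"slide": [67.8, 3.1, 73.2], "dr": [0, -5.6, 0], "jaw": 85}, {"slide": [67.8, 3.1, 73.2], "dr": [0, -5.6, 0], "jaw": 85}, {"slide": [67.8, 3.1, 73.2], "dr": [0, -5.6, 0], "jaw": 85}, {"slide": [67.8, 3.1, 73.2], "dr": [0, -5.6, 0], "jaw": 85}]'

```text
clock: 7.45
position: [463.6, -327.3, 117.6]
ee_rot: [-0.675, 0.738, -0.0, -0.001]
contact_force: [0.9, -0.5, -0.1]
gripper_width: 85.2
grasp_force: 0.0
```

Run:
```python
from h import *
st(); go([467.5,-325.7,34],RM(-g,-Z))
```

```text
7.45 [ 463.6 -327.3  117.6] q [-0.675  0.738 -0.    -0.001] j [-0.33  0.4  -0.29  0.   -0.89  0.24] F [ 0.9 -0.5 -0.1] w 85.2 0.0
 slide [-2.1 -3.9 83.5] dr [ 0.01 -0.01 -0.02]
```

Emit:
step_arm --motion '[{"slide": [-2, -3.9, 30], "dr": [0, 0, 0], "jaw": 85}, {"slide": [-2, -3.9, 60], "dr": [0, 0, 0], "jaw": 85}, {"slide": [-2, -3.9, 83.5], "dr": [0, 0, 0], "jaw": 85}, {"slide": [-2, -3.9, 83.5], "dr": [0, 0, 0], "jaw": 85}, {"slide": [-2, -3.9, 83.5], "dr": [0, 0, 0], "jaw": 45}, {"slide": [-2, -3.9, 83.5], "dr": [0, 0, 0], "jaw": 45}, {"slide": [-2, -3.9, 83.5], "dr": [0, 0, 0], "jaw": 45}, {"slide": [-2, -3.9, 83.5], "dr": [0, 0, 0], "jaw": 45}]'

```text
clock: 8.45
position: [470.0, -326.9, 36.4]
ee_rot: [-0.674, 0.739, -0.002, 0.001]
contact_force: [1.1, 2.5, 6.6]
gripper_width: 56.9
grasp_force: 66.7
```

Run:
```python
from h import *
st()
for a in(37-180,-53,127,37):go([531,207.2,240],RM([np.cos(np.radians(a)),np.sin(np.radians(a)),0],-Z),a)
```

```text
8.45 [ 470.  -326.9   36.4] q [-0.674  0.739 -0.002  0.001] j [-0.32  0.51 -0.36  0.   -0.7   0.23] F [1.1 2.5 6.6] w 56.9 66.7
-143 slide [-537.1  -13.1 -204.5] dr [-0.02 -0.02 -5.28]
-53 slide [-537.1  -13.1 -204.5] dr [ -0.    -0.04 -16.53]
127 slide [-537.1  -13.1 -204.5] dr [-0.03  0.    5.97]
37 slide [-537.1  -13.1 -204.5] dr [-0.03  0.03 17.22]
```

Emit:
step_arm --motion '[{"slide": [0, 0, -50], "dr": [0, 0, 0], "jaw": 45}, {"slide": [-20, 0, -100], "dr": [0, 0, -0.6], "jaw": 45}, {"slide": [-70, -2, -135], "dr": [0, 0, -1.2], "jaw": 45}, {"slide": [-130, -4, -150], "dr": [0, 0, -2], "jaw": 45}, {"slide": [-190, -6, -165], "dr": [0, 0, -2.8], "jaw": 45}, {"slide": [-250, -8, -180], "dr": [0, 0, -3.6], "jaw": 45}, {"slide": [-310, -9, -190], "dr": [0, 0, -4.4], "jaw": 45}, {"slide": [-370, -10, -204], "dr": [0, 0, -5.28], "jaw": 45}]'

```text
clock: 9.45
position: [511.6, 42.8, 238.8]
ee_rot: [0.896, -0.445, 0.0, 0.0]
contact_force: [0.9, -0.5, -1.1]
gripper_width: 56.5
grasp_force: 65.9
```

Run:
```python
from h import *
st()
for a in(37-180,):go([531,207.2,240],RM([np.cos(np.radians(a)),np.sin(np.radians(a)),0],-Z),a)
t=shot('top','t5'); cv2.imwrite('pics/c5.png',cv2.resize(t[195:305,145:265],(800,733)[:2] if 0 else (648,594),interpolation=2))
```

```text
9.45 [511.6  42.8 238.8] q [ 0.896 -0.445  0.     0.   ] j [ 0.4   0.19 -0.25  0.   -1.13  0.25] F [ 0.9 -0.5 -1.1] w 56.5 65.9
-143 slide [-119.2 -114.8   -1.3] dr [-0.   -0.01  0.03]
```

View pics/c5.png

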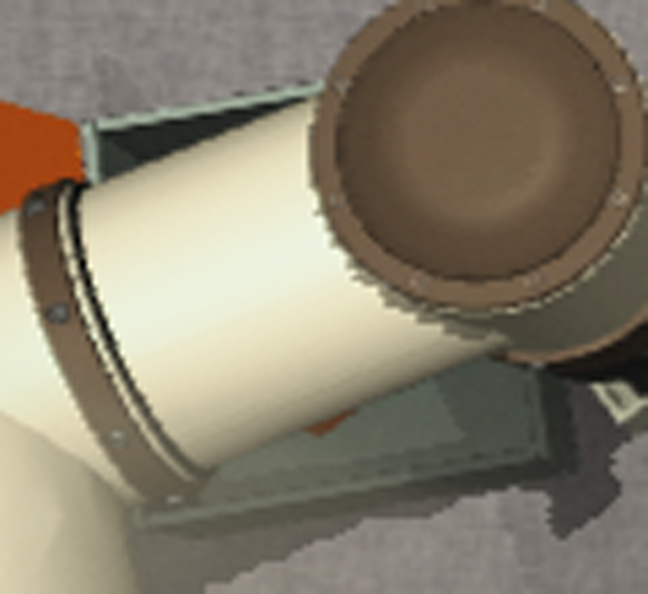

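Crop: the wrist hides the orange tub (only a sliver at (325,425)), so I fit its pose from the first picture, and gauge camera bias with the white tub, whose true x the grip gave (470).

```bash
cat > fit.py <<'E'
from h import *
from scipy.optimize import minimize
def fit(mask,size,z0,h,x0):
    K=8; ys,xs=np.where(mask); a,b=xs.min()-6,ys.min()-6; w,hh=xs.max()-a+7,ys.max()-b+7
    M=cv2.resize(mask[b:b+hh,a:a+w].astype(np.float32),None,fx=K,fy=K,interpolation=cv2.INTER_LINEAR)>.5
    def cost(p):
        c,s=np.cos(p[2]),np.sin(p[2]);q=[[p[0]+c*i-s*j,p[1]+s*i+c*j,z] for i in(-size/2,size/2) for j in(-size/2,size/2) for z in(z0,z0+h)]
        uv=(proj('top',q)-[a,b]+.5)*K-.5
        m=np.zeros(M.shape,np.uint8);cv2.fillConvexPoly(m,cv2.convexHull((uv*16).astype(np.int32)),1,shift=4)
        return (m.astype(bool)^M).sum()/K/K
    r=minimize(cost,x0,method='Nelder-Mead',options=dict(initial_simplex=np.array(x0)+np.array([[0,0,0],[6,0,0],[0,6,0],[0,0,.15]]),xatol=1e-3,fatol=1e-3))
    return r.x[:2].round(1),np.degrees(r.x[2]).round(1),round(r.fun,1),int(mask.sum())
def blob(im,lo,hi,roi):
    x,y,w,h=roi;m=np.zeros(im.shape[:2],np.uint8);m[y:y+h,x:x+w]=cv2.inRange(cv2.cvtColor(im,cv2.COLOR_BGR2HSV),lo,hi)[y:y+h,x:x+w]
    c=max(cv2.findContours(m,0,2)[0],key=cv2.contourArea);o=np.zeros_like(m);cv2.drawContours(o,[c],-1,1,-1);return o.astype(bool)
E
python3 - <<'E'
from fit import *
t=cv2.imread('pics/top0.png')
print('orange',fit(blob(t,(5,120,60),(25,255,255),(180,225,55,60)),70,6,36,[531,207,.647]))
print('green',fit(blob(t,(50,120,20),(75,255,255),(310,245,45,45)),46,0,76,[502,-100,-.1]))
E
```

```text
orange (array([532.9, 211.9]), np.float64(36.3), np.float64(25.2), 951)
green (array([503.8, -99.7]), np.float64(-6.3), np.float64(32.1), 405)
```

Run:
```python
from h import *
t=cv2.imread('pics/top0.png')
a=cv2.resize(t[232:282,180:230],(600,600),interpolation=2)
cv2.imwrite('pics/c6.png',a)
```

```text
(no output)
```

View pics/c6.png

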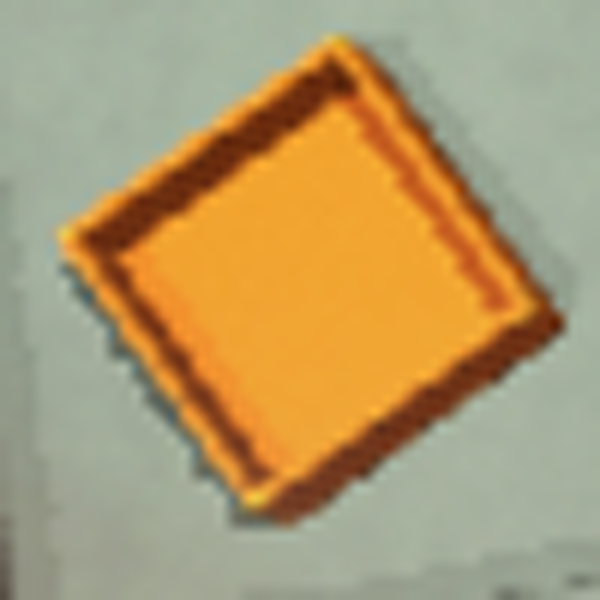

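Orange rim corners in the crop: (343,34), (58,234), (255,511), (542,310); the dark band below is its outer wall.

Run:
```python
from h import *
P=np.array([ray('top',(180+u/12-.46,232+v/12-.46),42)[:2] for u,v in[(343,34),(542,310),(255,511),(58,234)]])
print(P.mean(0),[np.linalg.norm(P[i]-P[i-1]).round(1) for i in range(4)],[np.degrees(np.arctan2(*(P[i]-P[i-1])[::-1])).round(1)%90 for i in range(4)])
t=cv2.imread('pics/t4.png')
a=np.radians(-143.5)
go([534.8,209.5,240],RM([np.cos(a),np.sin(a),0],-Z));st()
```

```text
[532.90339082 210.50159105] [np.float64(69.8), np.float64(70.6), np.float64(69.8), np.float64(70.2)] [np.float64(36.3), np.float64(36.900000000000006), np.float64(35.900000000000006), np.float64(37.0)]
 slide [-114.9 -114.7    1.5] dr [-0.05 -0.02  0.15]
9.5 [514.3  48.4 241. ] q [ 0.898 -0.441  0.003 -0.003] j [ 0.41  0.19 -0.24  0.   -1.13  0.25] F [1.2 3.1 0.9] w 56.7 65.9
```

Emit:
step_arm --motion '[{"slide": [-50, -50, 0], "dr": [0, 0, 0.15], "jaw": 45}, {"slide": [-85, -85, 0], "dr": [0, 0, 0.15], "jaw": 45}, {"slide": [-112, -112, 0], "dr": [0, 0, 0.15], "jaw": 45}, {"slide": [-112, -112, 20], "dr": [0, 0, 0.15], "jaw": 45}, {"slide": [-112, -112, 50], "dr": [0, 0, 0.15], "jaw": 45}, {"slide": [-112, -112, 80], "dr": [0, 0, 0.15], "jaw": 45}, {"slide": [-112, -112, 80], "dr": [0, 0, 0.15], "jaw": 45}, {"slide": [-112, -112, 80], "dr": [0, 0, 0.15], "jaw": 45}]'

```text
clock: 10.5
position: [535.2, 198.0, 159.6]
ee_rot: [0.89, -0.456, 0.001, -0.001]
contact_force: [0.8, -0.4, 0.7]
gripper_width: 56.6
grasp_force: 65.9
```

Run:
```python
from h import *
a=np.radians(-143.5)
go([535,210,90],RM([np.cos(a),np.sin(a),0],-Z));st()
```

```text
slide [-9.9 -6.7 69.6] dr [-0.02 -0.01 -0.09]
10.5 [535.2 198.  159.6] q [ 0.89  -0.456  0.001 -0.001] j [ 0.64  0.35 -0.23  0.   -0.98 -0.02] F [ 0.8 -0.4  0.7] w 56.6 65.9
```

Emit:
step_arm --motion '[{"slide": [-5, -3, 0], "dr": [0, 0, -0.09], "jaw": 45}, {"slide": [-9.9, -6.7, 10], "dr": [0, 0, -0.09], "jaw": 45}, {"slide": [-9.9, -6.7, 30], "dr": [0, 0, -0.09], "jaw": 45}, {"slide": [-9.9, -6.7, 50], "dr": [0, 0, -0.09], "jaw": 45}, {"slide": [-9.9, -6.7, 65], "dr": [0, 0, -0.09], "jaw": 45}, {"slide": [-9.9, -6.7, 68], "dr": [0, 0, -0.09], "jaw": 45}, {"slide": [-9.9, -6.7, 68], "dr": [0, 0, -0.09], "jaw": 45}, {"slide": [-9.9, -6.7, 68], "dr": [0, 0, -0.09], "jaw": 45}]'

```text
clock: 11.5
position: [534.7, 210.1, 91.1]
ee_rot: [0.893, -0.45, 0.001, -0.001]
contact_force: [-0.1, 0.5, -0.4]
gripper_width: 56.5
grasp_force: 65.9
```

Run:
```python
from h import *
a=np.radians(-143.5)
go([535,210,46.5],RM([np.cos(a),np.sin(a),0],-Z));st()
```

```text
slide [ 0.2 -0.1 44.6] dr [-0.02 -0.01  0.  ]
11.5 [534.7 210.1  91.1] q [ 0.893 -0.45   0.001 -0.001] j [ 0.66  0.44 -0.3   0.   -0.83 -0.02] F [-0.1  0.5 -0.4] w 56.5 65.9
```

Emit:
step_arm --motion '[{"slide": [0, 0, 4], "dr": [0, 0, 0], "jaw": 45}, {"slide": [0, 0, 8], "dr": [0, 0, 0], "jaw": 45}, {"slide": [0, 0, 11], "dr": [0, 0, 0], "jaw": 45}, {"slide": [0, 0, 13], "dr": [0, 0, 0], "jaw": 45}, {"slide": [0, 0, 15], "dr": [0, 0, 0], "jaw": 45}, {"slide": [0, 0, 17], "dr": [0, 0, 0], "jaw": 45}, {"slide": [0, 0, 18], "dr": [0, 0, 0], "jaw": 45}, {"slide": [0, 0, 18], "dr": [0, 0, 0], "jaw": 45}]'

```text
clock: 12.5
position: [534.2, 209.8, 72.2]
ee_rot: [0.893, -0.45, 0.001, 0.0]
contact_force: [-0.1, -0.2, 0.3]
gripper_width: 56.5
grasp_force: 65.9
```

Inside without contact force; continue to the floor.

Emit:
step_arm --motion '[{"slide": [0.5, 0, 5], "dr": [0, 0, 0], "jaw": 45}, {"slide": [0.5, 0, 10], "dr": [0, 0, 0], "jaw": 45}, {"slide": [0.5, 0, 15], "dr": [0, 0, 0], "jaw": 45}, {"slide": [0.5, 0, 19], "dr": [0, 0, 0], "jaw": 45}, {"slide": [0.5, 0, 22], "dr": [0, 0, 0], "jaw": 45}, {"slide": [0.5, 0, 24], "dr": [0, 0, 0], "jaw": 45}, {"slide": [0.5, 0, 25], "dr": [0, 0, 0], "jaw": 45}, {"slide": [0.5, 0, 25], "dr": [0, 0, 0], "jaw": 45}]'

```text
clock: 13.5
position: [534.6, 209.4, 47.3]
ee_rot: [0.893, -0.45, 0.001, 0.0]
contact_force: [-0.6, -0.3, -0.7]
gripper_width: 57.1
grasp_force: 65.9
```

Emit:
step_arm --motion '[{"slide": [0, 0, 0.5], "dr": [0, 0, 0], "jaw": 45}, {"slide": [0, 0, 1], "dr": [0, 0, 0], "jaw": 45}, {"slide": [0, 0, 1.5], "dr": [0, 0, 0], "jaw": 45}, {"slide": [0, 0, 2], "dr": [0, 0, 0], "jaw": 45}, {"slide": [0, 0, 2], "dr": [0, 0, 0], "jaw": 45}, {"slide": [0, 0, 2], "dr": [0, 0, 0], "jaw": 85}, {"slide": [0, 0, 2], "dr": [0, 0, 0], "jaw": 85}, {"slide": [0, 0, 2], "dr": [0, 0, 0], "jaw": 85}]'

```text
clock: 14.5
position: [534.5, 209.4, 45.1]
ee_rot: [0.893, -0.45, 0.001, 0.0]
contact_force: [0.6, 0.4, -0.4]
gripper_width: 85.1
grasp_force: 0.0
```

Emit:
step_arm --motion '[{"slide": [0, 0, -10], "dr": [0, 0, 0], "jaw": 85}, {"slide": [0, 0, -40], "dr": [0, 0, 0], "jaw": 85}, {"slide": [0, 0, -90], "dr": [0, 0, 0], "jaw": 85}, {"slide": [0, 0, -140], "dr": [0, 0, 0], "jaw": 85}, {"slide": [60, 20, -160], "dr": [0, 0, 0], "jaw": 85}, {"slide": [120, 40, -160], "dr": [0, 0, 0], "jaw": 85}, {"slide": [180, 60, -160], "dr": [0, 0, 0], "jaw": 85}, {"slide": [240, 80, -160], "dr": [0, 0, 0], "jaw": 85}]'

```text
clock: 15.5
position: [611.5, -27.2, 206.7]
ee_rot: [0.893, -0.45, 0.001, -0.0]
contact_force: [1.7, 0.5, -0.1]
gripper_width: 85.2
grasp_force: 0.0
```

Run:
```python
from h import *
st()
t=shot('top','t6')
a=cv2.resize(t[232:282,180:230],(400,400),interpolation=2);b=cv2.resize(t[195:305,100:260],(400,275));b=np.vstack([b,np.zeros((125,400,3),np.uint8)])
cv2.imwrite('pics/c7.png',np.hstack([a,b]))
for y in(-6.3,-186.3,83.7,-96.3):
  q=np.radians(y);go([505.8,-99.7,160],RM([np.cos(q),np.sin(q),0],-Z),y)
```

```text
15.5 [611.5 -27.2 206.7] q [ 0.893 -0.45   0.001 -0.   ] j [ 0.22  0.38 -0.06  0.   -1.12  0.42] F [ 1.7  0.5 -0.1] w 85.2 0.0
-6.3 slide [-10.1 125.4  46.2] dr [ 3.000e-02 -1.000e-02 -1.719e+01]
-186.3 slide [-10.1 125.4  46.2] dr [-0.01 -0.03  5.31]
83.7 slide [-10.1 125.4  46.2] dr [-3.000e-02 -1.000e-02  1.656e+01]
-96.3 slide [-10.1 125.4  46.2] dr [ 0.01 -0.03 -5.94]
```

View pics/c7.png

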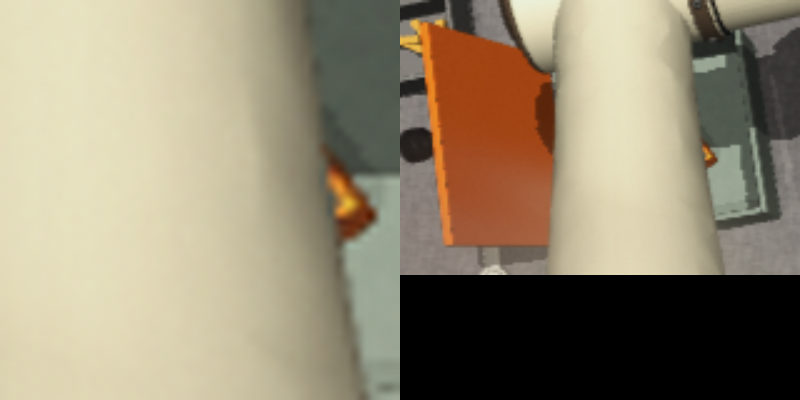

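Arm still hides the tubs; only an orange corner at (350,205) shows. I'll look once it is at the green tub.

Emit:
step_arm --motion '[{"slide": [-3, 40, 0], "dr": [0, 0, 1.3], "jaw": 85}, {"slide": [-5, 80, 0], "dr": [0, 0, 2.6], "jaw": 85}, {"slide": [-10, 110, 15], "dr": [0, 0, 3.9], "jaw": 85}, {"slide": [-10, 125, 30], "dr": [0, 0, 5.2], "jaw": 85}, {"slide": [-10, 125.4, 50], "dr": [0, 0, 5.31], "jaw": 85}, {"slide": [-10, 125.4, 70], "dr": [0, 0, 5.31], "jaw": 85}, {"slide": [-10, 125.4, 70], "dr": [0, 0, 5.31], "jaw": 85}, {"slide": [-10, 125.4, 70], "dr": [0, 0, 5.31], "jaw": 85}]'

```text
clock: 16.55
position: [505.1, -92.0, 136.5]
ee_rot: [-0.67, 0.743, -0.001, 0.001]
contact_force: [-0.7, -0.3, -0.2]
gripper_width: 84.8
grasp_force: 0.0
```

Run:
```python
from h import *
st()
t=shot('top','t7')
q=np.radians(-186.3);go([505.3,-99.9,55],RM([np.cos(q),np.sin(q),0],-Z))
c=t[225:285,175:240]; h=cv2.cvtColor(c,cv2.COLOR_BGR2HSV)
print('whiteish',((h[...,1]<40)&(h[...,2]>190)).sum(),'orange',((h[...,0]>5)&(h[...,0]<25)&(h[...,1]>130)).sum(), t[255,206],t[248,212])
```

```text
16.55 [505.1 -92.  136.5] q [-0.67   0.743 -0.001  0.001] j [ 0.14  0.29 -0.4   0.   -0.88 -0.24] F [-0.7 -0.3 -0.2] w 84.8 0.0
 slide [ 7.8 -0.6 81.7] dr [-0.02 -0.    0.04]
whiteish 491 orange 17 [219 242 238] [207 235 238]
```

White tub is now in plain view over the orange one; take the last look at that.

Run:
```python
from h import *
t=cv2.imread('pics/t7.png')
cv2.imwrite('pics/c8.png',cv2.resize(t[232:282,180:230],(600,600),interpolation=2))
```

```text
(no output)
```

View pics/c8.png

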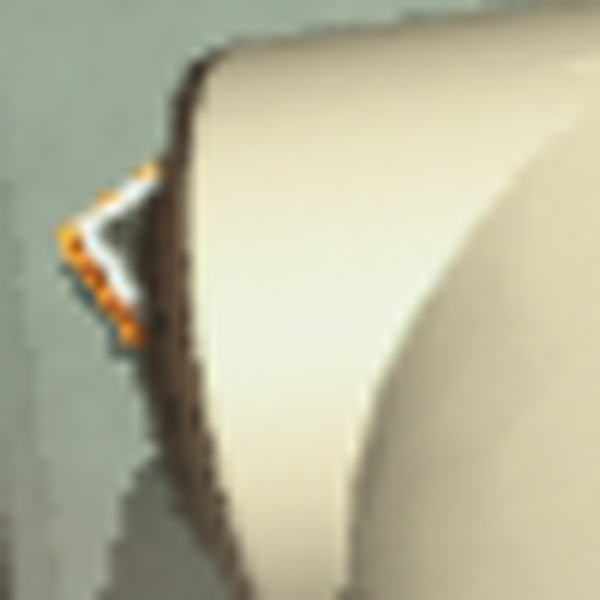

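Emit:
step_arm --motion '[{"slide": [7.8, -0.6, 20], "dr": [0, 0, 0], "jaw": 85}, {"slide": [7.8, -0.6, 45], "dr": [0, 0, 0], "jaw": 85}, {"slide": [7.8, -0.6, 70], "dr": [0, 0, 0], "jaw": 85}, {"slide": [7.8, -0.6, 81], "dr": [0, 0, 0], "jaw": 85}, {"slide": [7.8, -0.6, 81], "dr": [0, 0, 0], "jaw": 35}, {"slide": [7.8, -0.6, 81], "dr": [0, 0, 0], "jaw": 35}, {"slide": [7.8, -0.6, 81], "dr": [0, 0, 0], "jaw": 35}, {"slide": [7.8, -0.6, 81], "dr": [0, 0, 0], "jaw": 35}]'

```text
clock: 17.6
position: [505.2, -99.9, 55.9]
ee_rot: [-0.67, 0.743, -0.002, 0.001]
contact_force: [-1.0, 0.9, 6.1]
gripper_width: 44.5
grasp_force: 62.0
```

The white rim's corner at (80,228) sits evenly inside the orange corner at (58,232): nested. Green is gripped (44.5 mm).

Run:
```python
from h import *
def corner(c,yaw,h,z):
    y=np.radians(yaw);P=np.array([[c[0]+h*(np.cos(y)*i-np.sin(y)*j),c[1]+h*(np.sin(y)*i+np.cos(y)*j),z] for i in(-1,1) for j in(-1,1)])
    uv=proj('top',P);k=uv[:,0].argmin();return ((uv[k]-[180,232]+.46)*12).round(0)
print('orange',corner([532.9,210.5],36.5,35,42))
for c in([532.9,210.5],[532.4,209.4],[531.8,210.4]):print(c,corner(c,36.5,29,66))
st();a=np.radians(-143.5);go([534.5,209.8,200],RM([np.cos(a),np.sin(a),0],-Z))
```

```text
orange [ 60. 235.]
[532.9, 210.5] [ 68. 226.]
[532.4, 209.4] [ 74. 228.]
[531.8, 210.4] [ 68. 231.]
17.6 [505.2 -99.9  55.9] q [-0.67   0.743 -0.002  0.001] j [ 0.12  0.4  -0.48  0.   -0.68 -0.23] F [-1.   0.9  6.1] w 44.5 62.0
 slide [-311.     2.3 -144.3] dr [-0.03 -0.01 -5.3 ]
```

Emit:
step_arm --motion '[{"slide": [0, 0, -50], "dr": [0, 0, 0], "jaw": 35}, {"slide": [0, 0, -100], "dr": [0, 0, -0.6], "jaw": 35}, {"slide": [-50, 0, -140], "dr": [0, 0, -1.6], "jaw": 35}, {"slide": [-110, 1, -144], "dr": [0, 0, -2.6], "jaw": 35}, {"slide": [-170, 1, -144], "dr": [0, 0, -3.6], "jaw": 35}, {"slide": [-225, 2, -144], "dr": [0, 0, -4.6], "jaw": 35}, {"slide": [-270, 2, -144], "dr": [0, 0, -5.3], "jaw": 35}, {"slide": [-305, 2.3, -144], "dr": [0, 0, -5.3], "jaw": 35}]'

```text
clock: 18.6
position: [533.2, 205.7, 198.1]
ee_rot: [0.893, -0.45, 0.0, 0.0]
contact_force: [-0.2, 0.3, -0.1]
gripper_width: 44.7
grasp_force: 61.8
```

Emit:
step_arm --motion '[{"slide": [0, 0, 0], "dr": [0, 0, 0], "jaw": 35}, {"slide": [0, 0, 0], "dr": [0, 0, 0], "jaw": 35}, {"slide": [0, 0, 10], "dr": [0, 0, 0], "jaw": 35}, {"slide": [0, 0, 25], "dr": [0, 0, 0], "jaw": 35}, {"slide": [0, 0, 40], "dr": [0, 0, 0], "jaw": 35}, {"slide": [0, 0, 40], "dr": [0, 0, 0], "jaw": 35}, {"slide": [0, 0, 40], "dr": [0, 0, 0], "jaw": 35}, {"slide": [0, 0, 40], "dr": [0, 0, 0], "jaw": 35}]'

```text
clock: 19.6
position: [533.9, 204.0, 158.8]
ee_rot: [0.893, -0.451, 0.001, -0.0]
contact_force: [-0.6, 0.4, 0.0]
gripper_width: 45.0
grasp_force: 61.8
```

Run:
```python
from h import *
st();a=np.radians(-143.5);go([534.5,209.3,135],RM([np.cos(a),np.sin(a),0],-Z))
```

```text
19.6 [533.9 204.  158.8] q [ 0.893 -0.451  0.001 -0.   ] j [ 0.65  0.36 -0.23  0.   -0.98 -0.01] F [-0.6  0.4  0. ] w 45.0 61.8
 slide [-3.9 -3.6 23.8] dr [-0.01 -0.01 -0.01]
```

Emit:
step_arm --motion '[{"slide": [-3.9, -3.6, 5], "dr": [0, 0, 0], "jaw": 35}, {"slide": [-3.9, -3.6, 15], "dr": [0, 0, 0], "jaw": 35}, {"slide": [-3.9, -3.6, 24], "dr": [0, 0, 0], "jaw": 35}, {"slide": [-3.9, -3.6, 28], "dr": [0, 0, 0], "jaw": 35}, {"slide": [-3.9, -3.6, 28], "dr": [0, 0, 0], "jaw": 35}, {"slide": [-3.9, -3.6, 28], "dr": [0, 0, 0], "jaw": 35}, {"slide": [-3.9, -3.6, 28], "dr": [0, 0, 0], "jaw": 35}, {"slide": [-3.9, -3.6, 28], "dr": [0, 0, 0], "jaw": 35}]'

```text
clock: 20.6
position: [534.2, 209.1, 130.6]
ee_rot: [0.893, -0.451, 0.001, -0.0]
contact_force: [0.3, 0.4, -0.0]
gripper_width: 44.7
grasp_force: 61.8
```

Emit:
step_arm --motion '[{"slide": [0, 0, 3], "dr": [0, 0, 0], "jaw": 35}, {"slide": [0, 0, 6], "dr": [0, 0, 0], "jaw": 35}, {"slide": [0, 0, 8], "dr": [0, 0, 0], "jaw": 35}, {"slide": [0, 0, 10], "dr": [0, 0, 0], "jaw": 35}, {"slide": [0, 0, 12], "dr": [0, 0, 0], "jaw": 35}, {"slide": [0, 0, 14], "dr": [0, 0, 0], "jaw": 35}, {"slide": [0, 0, 16], "dr": [0, 0, 0], "jaw": 35}, {"slide": [0, 0, 16], "dr": [0, 0, 0], "jaw": 35}]'

```text
clock: 21.6
position: [534.1, 208.9, 114.1]
ee_rot: [0.893, -0.451, 0.001, 0.0]
contact_force: [0.9, -0.0, -0.6]
gripper_width: 44.7
grasp_force: 61.8
```

Emit:
step_arm --motion '[{"slide": [0, 0, 6], "dr": [0, 0, 0], "jaw": 35}, {"slide": [0, 0, 13], "dr": [0, 0, 0], "jaw": 35}, {"slide": [0, 0, 20], "dr": [0, 0, 0], "jaw": 35}, {"slide": [0, 0, 27], "dr": [0, 0, 0], "jaw": 35}, {"slide": [0, 0, 33], "dr": [0, 0, 0], "jaw": 35}, {"slide": [0, 0, 38], "dr": [0, 0, 0], "jaw": 35}, {"slide": [0, 0, 41], "dr": [0, 0, 0], "jaw": 35}, {"slide": [0, 0, 42], "dr": [0, 0, 0], "jaw": 35}]'

```text
clock: 22.6
position: [534.2, 209.0, 72.2]
ee_rot: [0.893, -0.451, 0.001, 0.0]
contact_force: [-0.4, -0.3, -0.9]
gripper_width: 44.9
grasp_force: 61.8
```

Emit:
step_arm --motion '[{"slide": [0, 0, 0.5], "dr": [0, 0, 0], "jaw": 35}, {"slide": [0, 0, 1], "dr": [0, 0, 0], "jaw": 35}, {"slide": [0, 0, 1.5], "dr": [0, 0, 0], "jaw": 35}, {"slide": [0, 0, 1.5], "dr": [0, 0, 0], "jaw": 35}, {"slide": [0, 0, 1.5], "dr": [0, 0, 0], "jaw": 85}, {"slide": [0, 0, 1.5], "dr": [0, 0, 0], "jaw": 85}, {"slide": [0, 0, 1.5], "dr": [0, 0, 0], "jaw": 85}, {"slide": [0, 0, 1.5], "dr": [0, 0, 0], "jaw": 85}]'

```text
clock: 23.6
position: [534.2, 209.0, 70.8]
ee_rot: [0.893, -0.451, 0.001, 0.0]
contact_force: [-0.5, -0.1, 0.1]
gripper_width: 84.9
grasp_force: 0.0
```

Emit:
step_arm --motion '[{"slide": [0, 0, -10], "dr": [0, 0, 0], "jaw": 85}, {"slide": [0, 0, -40], "dr": [0, 0, 0], "jaw": 85}, {"slide": [0, 0, -80], "dr": [0, 0, 0], "jaw": 85}, {"slide": [0, 0, -120], "dr": [0, 0, 0], "jaw": 85}, {"slide": [0, 0, -160], "dr": [0, 0, 0], "jaw": 85}, {"slide": [0, 0, -200], "dr": [0, 0, 0], "jaw": 40}, {"slide": [0, 0, -220], "dr": [0, 0, 0], "jaw": 0}, {"slide": [0, 0, -220], "dr": [0, 0, 0], "jaw": 0}]'

```text
clock: 24.6
position: [534.5, 209.5, 293.3]
ee_rot: [0.893, -0.451, 0.002, -0.002]
contact_force: [-0.5, 0.2, -0.4]
gripper_width: 31.4
grasp_force: 0.0
```

Run:
```python
from h import *
st()
# lid: box yaw & angle fit from hand corners of free edge in top0
D=lambda p:(100+(p[0]-300)/3-.33,195+(p[1]-300)/3-.33)
from scipy.optimize import least_squares
bc=[D(p) for p in[(484,369),(707,333),(755,561),(511,593)]]; le=[D((327,326)),D((358,594))]
def model(p):
    x,y,yaw,th=p;c,s=np.cos(yaw),np.sin(yaw);W=lambda a,b,z:[x+c*a-s*b,y+s*a+c*b,z]
    L=lambda b:W(90-180*np.cos(th),b,96+180*np.sin(th))
    return proj('top',[W(90,90,96),W(-90,90,96),W(-90,-90,96),W(90,-90,96),L(90),L(-90)])
uv=np.array(bc+le)
for y0 in(1.75,):
    r=least_squares(lambda p:(model(p)-uv).ravel(),[540,200,y0,1.7]);print(r.x,r.cost,r.fun.round(1).reshape(-1,2).tolist())
```

```text
24.6 [534.5 209.5 293.3] q [ 0.893 -0.451  0.002 -0.002] j [ 0.66  0.26 -0.02  0.   -1.29 -0.02] F [-0.5  0.2 -0.4] w 31.4 0.0
[553.31639347 199.35733069   1.89559342   1.86864522] 19719.777327381315 [[16.5, 74.1], [17.1, 61.4], [-21.4, -86.7], [-13.5, -73.7], [16.8, 93.0], [-16.9, -82.5]]
```

```bash
cat > lid.py <<'E'
from h import *
from scipy.optimize import least_squares
D=lambda p:(100+(p[0]-300)/3-.33,195+(p[1]-300)/3-.33)
uv=np.array([D(p) for p in[(484,369),(707,333),(755,561),(511,593),(327,326),(358,594)]])
def W(p,a,b,z):
    c,s=np.cos(p[2]),np.sin(p[2]);return [p[0]+c*a-s*b,p[1]+s*a+c*b,z]
def L(p,r,b,th,off=0): return W(p,90-r*np.cos(th)+off*np.sin(th),b,96+r*np.sin(th)+off*np.cos(th))
def model(p): return proj('top',[W(p,90,-90,96),W(p,-90,-90,96),W(p,-90,90,96),W(p,90,90,96),L(p,180,-90,p[3]),L(p,180,90,p[3])])
r=least_squares(lambda p:(model(p)-uv).ravel(),[540,200,1.75,1.7],loss='soft_l1');p=r.x
if __name__=='__main__':
    print(p.round(3),r.fun.round(1).reshape(-1,2).tolist())
    print('edge',np.round(L(p,180,0,p[3],8),0),'hinge',np.round(W(p,90,0,96),0))
    print('mm of free edge ends',np.round(L(p,180,-90,p[3]),0),np.round(L(p,180,90,p[3]),0))
E
python3 lid.py
```

```text
[539.527 199.372   1.737   1.832] [[-0.0, -0.5], [1.6, -0.7], [-3.7, -1.2], [-0.1, 0.9], [0.7, 0.4], [-0.4, 0.6]]
edge [516. 342. 268.] hinge [525. 288.  96.]
mm of free edge ends [606. 349. 270.] [428. 319. 270.]
```

```bash
cat >> lid.py <<'E'
def sl(P,base=None):
    s=arm.read_state();R0=Ro.from_quat(s['ee_rot']).as_matrix();return (np.array(P)-s['position'])@R0
E
python3 - <<'E'
from lid import *
A=np.array(L(p,165,50,p[3],45));print(A.round(0)); st()
print(sl([[A[0],300,345],[A[0],A[1],345],A]).round(0).tolist())
E
```

```text
[461. 365. 244.]
24.6 [534.5 209.5 293.3] q [ 0.893 -0.451  0.002 -0.002] j [ 0.66  0.26 -0.02  0.   -1.29 -0.02] F [-0.5  0.2 -0.4] w 31.4 0.0
[[-116.0, 5.0, -52.0], [-168.0, -33.0, -52.0], [-169.0, -33.0, 49.0]]
```

Emit:
step_arm --motion '[{"slide": [0, 0, -52], "dr": [0, 0, 0], "jaw": 0}, {"slide": [-58, 2, -55], "dr": [0, 0, 0], "jaw": 0}, {"slide": [-116, 3, -55], "dr": [0, 0, 0], "jaw": 0}, {"slide": [-160, -25, -55], "dr": [0, 0, 0], "jaw": 0}, {"slide": [-177, -39, -55], "dr": [0, 0, 0], "jaw": 0}, {"slide": [-177, -39, -30], "dr": [0, 0, 0], "jaw": 0}, {"slide": [-177, -39, 15], "dr": [0, 0, 0], "jaw": 0}, {"slide": [-177, -39, 49], "dr": [0, 0, 0], "jaw": 0}]'

```text
clock: 25.6
position: [459.8, 373.5, 238.6]
ee_rot: [0.893, -0.451, 0.0, 0.002]
contact_force: [0.6, 0.7, -0.7]
gripper_width: 0.2
grasp_force: 0.0
```

Run:
```python
from lid import *
st()
th=np.linspace(1.83,.95,8)
print(sl([L(p,162,50,t,12) for t in th]).round(0).tolist())
th=np.linspace(.85,0,8)
print(sl([L(p,162,50,t,8) for t in th]).round(0).tolist())
```

```text
25.6 [459.8 373.5 238.6] q [ 0.893 -0.451  0.     0.002] j [ 0.96  0.33 -0.06  0.   -1.19 -0.32] F [ 0.6  0.7 -0.7] w 0.2 0.0
[[37.0, 19.0, -11.0], [55.0, 28.0, -16.0], [73.0, 37.0, -19.0], [91.0, 46.0, -19.0], [109.0, 56.0, -17.0], [127.0, 64.0, -12.0], [144.0, 73.0, -5.0], [160.0, 81.0, 4.0]]
[[175.0, 89.0, 16.0], [188.0, 95.0, 29.0], [199.0, 101.0, 44.0], [209.0, 106.0, 61.0], [217.0, 110.0, 78.0], [223.0, 113.0, 97.0], [227.0, 115.0, 116.0], [229.0, 116.0, 135.0]]
```

Emit:
step_arm --motion '[{"slide": [37, 19, -11], "dr": [0, 0, 0], "jaw": 0}, {"slide": [55, 28, -16], "dr": [0, 0, 0], "jaw": 0}, {"slide": [73, 37, -19], "dr": [0, 0, 0], "jaw": 0}, {"slide": [91, 46, -19], "dr": [0, 0, 0], "jaw": 0}, {"slide": [109, 56, -17], "dr": [0, 0, 0], "jaw": 0}, {"slide": [127, 64, -12], "dr": [0, 0, 0], "jaw": 0}, {"slide": [144, 73, -5], "dr": [0, 0, 0], "jaw": 0}, {"slide": [160, 81, 4], "dr": [0, 0, 0], "jaw": 0}]'

```text
clock: 26.6
position: [490.3, 196.5, 237.2]
ee_rot: [0.893, -0.451, 0.001, 0.0]
contact_force: [0.1, 1.6, 0.7]
gripper_width: 0.0
grasp_force: 0.5
```

Run:
```python
from lid import *
st()
th=np.linspace(.85,0.06,8)
print(sl([L(p,162,50,t,8) for t in th]).round(0).tolist())
```

```text
26.6 [490.3 196.5 237.2] q [ 0.893 -0.451  0.001  0.   ] j [ 0.69  0.22 -0.22  0.   -1.14 -0.05] F [0.1 1.6 0.7] w 0.0 0.5
[[14.0, 8.0, 14.0], [26.0, 14.0, 26.0], [37.0, 20.0, 40.0], [46.0, 25.0, 55.0], [54.0, 29.0, 71.0], [60.0, 32.0, 88.0], [65.0, 34.0, 106.0], [68.0, 36.0, 124.0]]
```

Emit:
step_arm --motion '[{"slide": [14, 8, 14], "dr": [0, 0, 0], "jaw": 0}, {"slide": [26, 14, 26], "dr": [0, 0, 0], "jaw": 0}, {"slide": [37, 20, 40], "dr": [0, 0, 0], "jaw": 0}, {"slide": [46, 25, 55], "dr": [0, 0, 0], "jaw": 0}, {"slide": [54, 29, 71], "dr": [0, 0, 0], "jaw": 0}, {"slide": [60, 32, 88], "dr": [0, 0, 0], "jaw": 0}, {"slide": [65, 34, 106], "dr": [0, 0, 0], "jaw": 0}, {"slide": [68, 36, 124], "dr": [0, 0, 0], "jaw": 0}]'

```text
clock: 27.6
position: [501.6, 121.0, 112.6]
ee_rot: [0.893, -0.451, 0.001, 0.0]
contact_force: [0.7, 1.6, 0.1]
gripper_width: 0.1
grasp_force: 0.3
```

Emit:
step_arm --motion '[{"slide": [0, 0, 1], "dr": [0, 0, 0], "jaw": 0}, {"slide": [0, 0, 3], "dr": [0, 0, 0], "jaw": 0}, {"slide": [0, 0, 5], "dr": [0, 0, 0], "jaw": 0}, {"slide": [0, 0, 6.5], "dr": [0, 0, 0], "jaw": 0}, {"slide": [0, 0, 8], "dr": [0, 0, 0], "jaw": 0}, {"slide": [0, 0, 9], "dr": [0, 0, 0], "jaw": 0}, {"slide": [0, 0, 10], "dr": [0, 0, 0], "jaw": 0}, {"slide": [0, 0, 10], "dr": [0, 0, 0], "jaw": 0}]'

```text
clock: 28.6
position: [501.9, 121.7, 104.5]
ee_rot: [0.893, -0.45, 0.001, -0.0]
contact_force: [-2.1, -0.3, 5.1]
gripper_width: -0.3
grasp_force: 2.4
```

Emit:
step_arm --motion '[{"slide": [0, 0, 1], "dr": [0, 0, 0], "jaw": 0}, {"slide": [0, 0, 2], "dr": [0, 0, 0], "jaw": 0}, {"slide": [0, 0, 3], "dr": [0, 0, 0], "jaw": 0}, {"slide": [0, 0, 3], "dr": [0, 0, 0], "jaw": 0}, {"slide": [0, 0, 3], "dr": [0, 0, 0], "jaw": 0}, {"slide": [0, 0, 3], "dr": [0, 0, 0], "jaw": 0}, {"slide": [0, 0, 3], "dr": [0, 0, 0], "jaw": 0}, {"slide": [0, 0, 3], "dr": [0, 0, 0], "jaw": 0}]'

```text
clock: 29.6
position: [502.0, 121.7, 104.3]
ee_rot: [0.893, -0.45, 0.001, -0.0]
contact_force: [-7.0, -0.3, 21.2]
gripper_width: 0.5
grasp_force: 10.6
```

Lid is hard against the rim (104.3 mm = 96 + 8). Retreat, check by code, then hand in.

Emit:
step_arm --motion '[{"slide": [0, 0, -5], "dr": [0, 0, 0], "jaw": 0}, {"slide": [0, 0, -30], "dr": [0, 0, 0], "jaw": 0}, {"slide": [0, 0, -70], "dr": [0, 0, 0], "jaw": 0}, {"slide": [0, 0, -110], "dr": [0, 0, 0], "jaw": 0}, {"slide": [0, 0, -140], "dr": [0, 0, 0], "jaw": 0}, {"slide": [0, 0, -140], "dr": [0, 0, 0], "jaw": 0}, {"slide": [0, 0, -140], "dr": [0, 0, 0], "jaw": 0}, {"slide": [0, 0, -140], "dr": [0, 0, 0], "jaw": 0}]'

```text
clock: 30.6
position: [500.9, 121.4, 239.3]
ee_rot: [0.893, -0.451, -0.0, 0.001]
contact_force: [-0.7, 0.2, -0.6]
gripper_width: -0.3
grasp_force: 0.0
```

Run:
```python
from h import *
st(); print(arm.job_done())
```

```text
30.6 [500.9 121.4 239.3] q [ 0.893 -0.451 -0.     0.001] j [ 0.55  0.19 -0.24  0.   -1.14  0.08] F [-0.7  0.2 -0.6] w -0.3 0.0
the job is handed in; nothing more can be done
None
```

I handed the job in at 30.6 s, with the white tub stood up and then nested in the orange, the green tub lowered into the white, and the lid pressed shut; hand-in gave no verdict, and the green fit and closed lid rest on arm heights and forces, as I had no pictures left to view.

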